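# Open the square fuse jar in its bench block

### The job

The square jar of spare fuses has a tight twist-off cap: set the jar down, still closed, into the square well of the wooden jar block so that it stands fully home and is kept from turning, then unscrew the cap anticlockwise and stop turning as soon as the threads let go. Lift the cap straight off and finish while still holding it, level and just above the open mouth (a finger's width or two of air), with the jar still seated in the well. Do not drop the jar, and leave the other things on the bench alone.

Things in the scene. Friction and masses are not known exactly. Their poses are not given: they have to be found in the camera images.
- jar: White square jar, loose, 180 to 310 g. Body 60 x 60 mm with rounded upright edges, straight to 56 mm high, then a shoulder up to 62 mm, then a round neck 42 mm in diameter up to the rim at 82 mm. Origin: centre of the underside; z up, x and y square to the sides. With its cap on it is 88 mm high. Closed, the jar can be picked up by its cap.
- cap: Black ribbed twist-off cap of the square jar, 60 g, 58 mm in diameter, 22 mm high. Origin: centre of its lower edge, z up, x towards the raised index bar on its top. Closed, its lower edge is 66 mm above the jar's underside (4 mm above the shoulder: keep fingertips above that) and its x stands 0 to 0.17 rad anticlockwise, seen from above, of the jar's x.
- cap_top (a point): Centre of the cap's top. The threads let go with the cap's x about 1.0 rad anticlockwise of the jar's x, risen 1.5 mm over the last half of the turn; beyond 1.5 rad is too far (the next thread is met at 1.65). Break-away torque 0.25 to 0.5 N m: pinch with 40 N or more; a jar standing free would turn along. From closed the cap rises 16 mm to clear the rim.
- jar_block: Beech block 92 x 176 x 38 mm, fixed to the bench, with two wells 30 mm deep (floor 8 mm above the bench): a square one centred 42 mm along its +y and a round one (66 mm in diameter) 42 mm along its -y. Origin: centre of the underside; z up; the square well's sides run along its x and y.
- square_well (a point): Centre of the floor of the square well. The well is 64 x 64 mm, its mouth 30 mm above this point, with a 5 mm bevelled lead-in all round the top; the jar fits in any of the four quarter turns and can turn about 0.07 rad either way in it.
- jar_mouth (a point): Centre of the jar's rim, 82 mm above the jar's underside.
- round_jar: Bystander: round white jar 62 mm in diameter with the same sort of black cap, 88 mm high. Origin: centre of the underside.
- valve_a: Bystander: electron valve standing on its black base, 31 mm in diameter, 78 mm high. Origin: centre of the underside.
- valve_b: Bystander: smaller electron valve standing on its base, 25 mm in diameter, 66 mm high. Origin: centre of the underside.
- screwdriver: Bystander: screwdriver with a black handle lying on the bench, 200 mm long, 26 mm high, along its x. Origin: middle, on the bench.
- brush: Bystander: flat brush lying on the bench, 180 mm long along its x, 20 mm high. Origin: middle, on the bench.
- parts_tray: Bystander: open steel tray 110 x 160 x 28 mm with small parts. Origin: centre of the underside.
- tin: Bystander: low round aluminium tin, 65 mm in diameter, 40 mm high. Origin: centre of the underside.
Not all that is in view belongs to the job. Of the things like the cap, leave any that is orange or pink; of the rest the larger one is meant.

How it is judged:
By the outcome, as a careful person would: the job done as asked, in the order asked, and still so for the second after the job is handed in, while the arm keeps its last pose, push and grip.
It also fails if it takes over 43 s, if anything falls off the work surface, if the arm or the gripper's body presses on something with over 40 N, if the wrist force passes 120 N, or if a joint passes its speed limit or range.

### The arm

A 6-joint arm with a two-finger parallel gripper is mounted at the origin on the work surface. World frame = base frame: x ahead of the robot, y to its left, z up, the work surface at z = 0. Lengths are in m, angles in rad, forces in N, time in s.
With the tool pointing down it reaches from about 0.2 to 0.875 m from the base axis. Payload 3.4 kg.
Tool frame: the origin (TCP) lies at the very end of the fingers, on their centre line; the grasp point (between the pads) lies 19 mm behind it; z points along the fingers, y is the direction in which the jaws open and shut (so a half turn about z gives the same grasp; the last joint's range is limited). The gripper opens to 94 mm and grips with 3 to 60 N. Pads are 16 mm wide; open, the fingers measure 119 mm over their backs; the gripper's body (75 mm by 177 mm) begins 78 mm behind the grasp point.
Start: joints at [-1.366, 0.276, 1.505, -0, 1.361, -0.121], TCP at [0.184, -0.545, 0.205] pointing down, gripper open.
Joint ranges: [-2.89, 2.89], [-0.75, 2.08], [0.22, 2.7], [-1.18, 4.32], [0.11, 2.71], [-2.7, 2.7]. Speed limits (rad/s): [2.57, 2.57, 3.14, 3.14, 3.14, 3.14].

### API

Orientations are given as a rotation vector (axis times angle).
In Python, from cell import read_state, get_image, sign_off gives the robot as it stands.
- The arm moves only by the tool step_arm, never from a script. Its argument "rows" is one flat list of numbers, 5 for each row, row after row: the opening in per cent of the stroke, from 0 (shut) to 100 (fully open), then the shift along the tool's x, y, z in cm, then the turn about the tool's z in rad. In form: [fingers, tx, ty, tz, spin, fingers, tx, ty, tz, spin, ...]. A call has 1 to 10 rows; each row is the pose to reach, as a shift and turn from the pose commanded when the call began, along the tool's axes at that moment; what a row does not reach only later rows make up. A row lasts 1/8 s, in which the tool goes at most 62.5 mm and 10.7 degrees, less where a joint would pass 70% of its speed; a pose out of reach is approached as far as the arm can. A call with a gripper value outside its range is refused whole. The fingers move at their own pace and stop on an object; "force" is the grip in N (left out, the last holds). Time passes only in rows, so rows that repeat a pose let the fingers close. It gives the time, the measured TCP pose, the force and the opening at its end, in the units of the state.
- read_state(): the state, without advancing time (a new reading comes with each control period).
- get_image(name): name is "scene" or "top" or "wrist"; returns a dict with "image" (384x512x3 uint8, blue, green, red), "K" (3x3 intrinsics, pixels), "world_to_cam" (4x4, takes a point from world to camera coordinates); the wrist camera has in their place "T_tool_cam" (4x4, takes a point from camera to tool coordinates, whose origin is the TCP and whose axes are the flange's). Camera axes: x right, y up, looking along -z (the intrinsics and any distortion apply to the point x, -y, -z); pixel columns grow to the right and rows downward; lengths in m; the calibration is good to about 2 mm. A picture is of the moment at which its call begins: read the wrist's pose just before it. There is no depth.
- sign_off(): hands the job in, once; it reports no verdict.
The state is a dict: "time_s": time; "joint_pos": joint angles; "qd": joint speeds; "tau": joint torques, N m; "position": TCP position; "tcp_rot": TCP orientation; "ft_force": force on the tool from outside, world axes, zero at the start; "ft_torque": the same for the moment, N m; "width": opening from 0.0 (shut) to 1.0 (fully open).
Only numpy, scipy, OpenCV 4.12 (cv2) and the standard library are available. Lean on these libraries where they do the work, as an engineer would, in place of code of your own. Each camera call takes 0.05 s, during which the arm holds its last target. There are 200 camera calls.

## Working session

There is one attempt and no reset: what is moved stays moved. The work goes in short steps, Python scripts to look and compute and a tool call to move; the robot and the scene stay as the last step left them, time stands still between calls to the robot, and variables do not carry over. Pictures are saved under pics/ and viewed, about 8 in all and at most 12, crops included, and the job is handed in when it is done.

Besides the shell and the picture viewer there is one more tool, called after "Emit:" as a command line: name --argument value ..., lists and objects as JSON in quotes. step_arm: Moves the arm, as the interface text tells. Its arguments: {"type":"object","properties":{"rows":{"type":"array","items":{"type":"number"}},"force":{"type":"number"}},"required":["rows"]}

```bash
ls; mkdir -p pics; cat > h.py <<'E'
import numpy as np, cv2
from cell import read_state, get_image, sign_off
from scipy.spatial.transform import Rotation as R
def ray(im,u,v,st=None):
    K=im["K"]; x=np.array([(u-K[0,2])/K[0,0],-(v-K[1,2])/K[1,1],-1.0])
    if "world_to_cam" in im: T=np.linalg.inv(im["world_to_cam"])
    else:
        B=np.eye(4);B[:3,:3]=R.from_rotvec(st["tcp_rot"]).as_matrix();B[:3,3]=st["position"];T=B@im["T_tool_cam"]
    return T[:3,3],T[:3,:3]@x
def onplane(im,u,v,z,st=None):
    o,d=ray(im,u,v,st); return o+d*(z-o[2])/d[2]
E
python3 - <<'E'
from h import *
print(read_state())
for n in ["scene","top"]:
    im=get_image(n); print(n,im.keys(),im["K"].tolist(),np.round(np.linalg.inv(im["world_to_cam"]),3).tolist())
    cv2.imwrite(f"pics/{n}.png",im["image"])
E
```

```text
pics
{'time_s': 0.0, 'joint_pos': array([-1.36600859e+00,  2.76627166e-01,  1.50609941e+00, -3.91158232e-05,
        1.36068987e+00, -1.20989227e-01]), 'qd': array([ 0.00011269,  0.0016763 , -0.00017435, -0.00100176,  0.00099304,
        0.00181432]), 'tau': array([ 2.89503514e-03, -4.04576612e+01, -2.37225670e+01,  7.07310601e-02,
        3.43925098e-02, -1.21883036e-04]), 'position': array([ 0.18389899, -0.54421499,  0.20459984]), 'tcp_rot': array([-3.09820875e+00, -5.09186781e-01,  1.79920824e-04]), 'ft_force': array([-0.51135196, -0.65868982,  0.89180228]), 'ft_torque': array([0.03681063, 0.01585619, 0.00936791]), 'width': 1.001886308710052}
scene dict_keys(['image', 'K', 'world_to_cam']) [[381.92629173238083, 0.0, 254.87513377412324], [0.0, 381.92629173238083, 194.98401177206782], [0.0, 0.0, 1.0]] [[-0.706, -0.55, 0.447, 0.943], [0.709, -0.549, 0.443, 0.357], [0.002, 0.629, 0.777, 0.672], [0.0, 0.0, 0.0, 1.0]]
top dict_keys(['image', 'K', 'world_to_cam']) [[433.8389073545595, 0.0, 265.4433508721106], [0.0, 433.8389073545595, 188.4206002135822], [0.0, 0.0, 1.0]] [[-0.018, 0.995, -0.1, 0.486], [-1.0, -0.017, 0.01, 0.03], [0.008, 0.1, 0.995, 1.104], [0.0, 0.0, 0.0, 1.0]]
```

View pics/top.png

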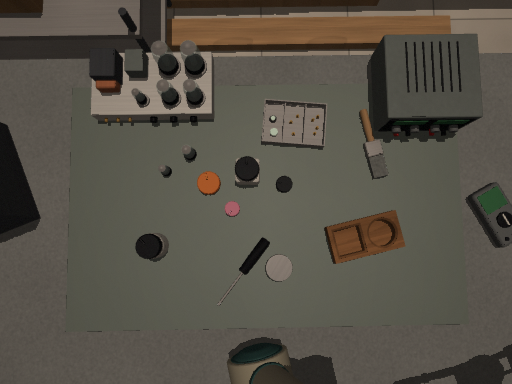

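View pics/scene.png

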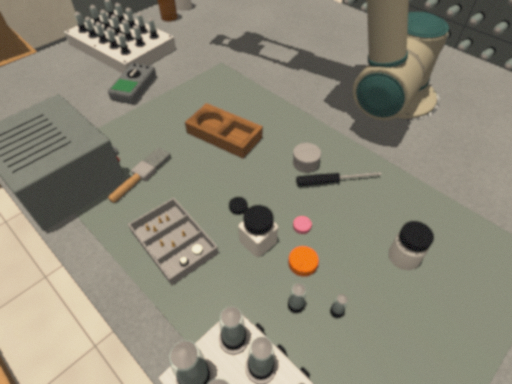

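Top view: the square jar with its black cap is at about (247,170), and the block's square well is at (346,240), left of the round well at (380,233). The black disc at (284,184), the orange and pink caps, and the round jar at (150,247) are to be left alone. I'll get rough positions first, then look from the wrist.

```bash
python3 - <<'E'
from h import *
im=get_image("top")
print("cap",onplane(im,247,168.5,.088))
print("well",onplane(im,346.5,240,.038),"round",onplane(im,380,233,.038))
w=get_image("wrist"); print(w["K"],np.round(w["T_tool_cam"],4))
g=cv2.resize(im["image"][110:280,200:420],None,fx=3.5,fy=3.5,interpolation=cv2.INTER_CUBIC); cv2.imwrite("pics/topc.png",g)
s=read_state(); print(R.from_rotvec(s["tcp_rot"]).as_matrix().round(3))
E
```

```text
cap [0.63637156 0.06201323 0.088     ]
well [ 0.46326856 -0.17693892  0.038     ] round [ 0.47878131 -0.2597185   0.038     ]
[[290.73952524   0.         253.91808414]
 [  0.         290.73952524 192.84589683]
 [  0.           0.           1.        ]] [[-1.000e-03  9.581e-01  2.865e-01  8.240e-02]
 [ 1.000e+00  9.000e-04  5.000e-04 -1.000e-04]
 [ 2.000e-04  2.865e-01 -9.581e-01 -1.783e-01]
 [ 0.000e+00  0.000e+00  0.000e+00  1.000e+00]]
[[ 0.947  0.32  -0.   ]
 [ 0.32  -0.947  0.001]
 [ 0.    -0.001 -1.   ]]
```

View pics/topc.png

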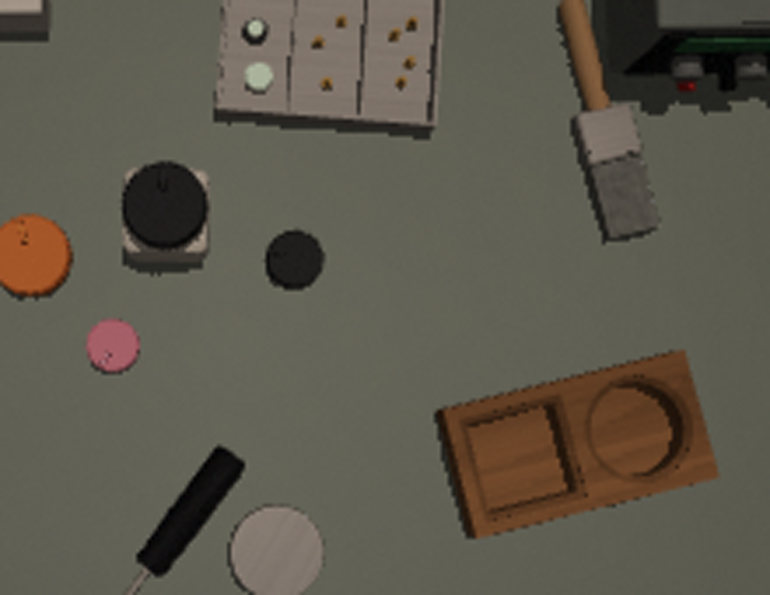

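The crop shows the jar roughly square to the world axes, cap centre about (165,205), with the index bar pointing up (+x). The block is turned by about 0.18 rad. First stop is over the square well for a wrist view.

Emit:
step_arm --rows '[100, 38, -25.8, 4, 0, 100, 38, -25.8, 4, 0, 100, 38, -25.8, 4, 0, 100, 38, -25.8, 4, 0, 100, 38, -25.8, 4, 0, 100, 38, -25.8, 4, 0, 100, 38, -25.8, 4, 0, 100, 38, -25.8, 4, 0, 100, 38, -25.8, 4, 0, 100, 38, -25.8, 4, 0]'

```text
time_s: 1.45
position: [0.461, -0.1794, 0.1654]
tcp_rot: [3.1, 0.509, -0.001]
ft_force: [1.0, 0.9, 1.0]
width: 0.999
```

```bash
python3 - <<'E'
from h import *
s=read_state(); w=get_image("wrist"); print(s["position"],s["time_s"],s["qd"].round(3))
np.savez("blk.npz",**{k:s[k] for k in s},**w)
cv2.imwrite("pics/w1.png",cv2.resize(w["image"],(800,600),interpolation=cv2.INTER_CUBIC))
E
```

```text
[ 0.4609819  -0.17936821  0.16541676] 1.45 [-0.017 -0.001 -0.     0.002 -0.002  0.004]
```

View pics/w1.png

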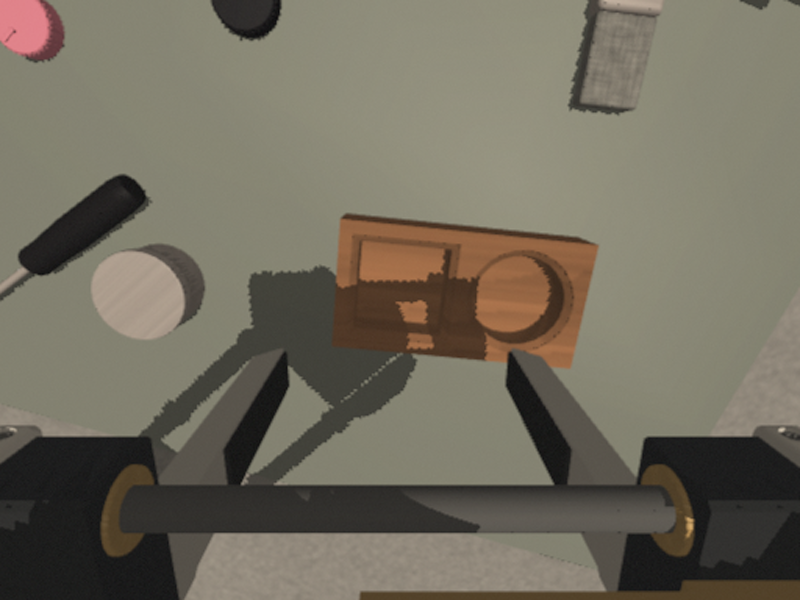

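The wrist view shows the block's top face with corners near (343,220), (597,245), (573,367) and (333,345) in the 800-px image. The square well is on the left.

```bash
python3 - <<'E'
from h import *
w=dict(np.load("blk.npz")); s=w
print([k for k in w])
def P(u,v,z): return onplane(w,u*.64-.18,v*.64-.18,z,s)[:2]
c=[P(*p,.038) for p in [(343,220),(597,245),(573,367),(333,345)]]
c=np.array(c);print(c.round(4)); print([np.linalg.norm(c[i]-c[(i+1)%4]).round(4) for i in range(4)])
y=((c[0]+c[3])-(c[1]+c[2]))/2; y/=np.linalg.norm(y); a=np.arctan2(-y[0],y[1]); x=(c[0]+c[1]-c[2]-c[3]);
print("yaw",a,np.arctan2(x[1],x[0]),"ctr",c.mean(0),"well",c.mean(0)+.042*y)
# zoom crop of the block
im=w["image"]; cv2.imwrite("pics/w1c.png",cv2.resize(im[130:245,200:390],None,fx=4.2,fy=4.2,interpolation=cv2.INTER_CUBIC))
E
```

```text
['time_s', 'joint_pos', 'qd', 'tau', 'position', 'tcp_rot', 'ft_force', 'ft_torque', 'width', 'image', 'K', 'T_tool_cam']
[[ 0.4946 -0.1298]
 [ 0.5334 -0.2976]
 [ 0.446  -0.3205]
 [ 0.4065 -0.1486]]
[np.float64(0.1722), np.float64(0.0904), np.float64(0.1763), np.float64(0.0901)]
yaw 0.2265855350333487 0.23305814203544148 ctr [ 0.4701404  -0.22411131] well [ 0.46070503 -0.18318487]
```

View pics/w1c.png

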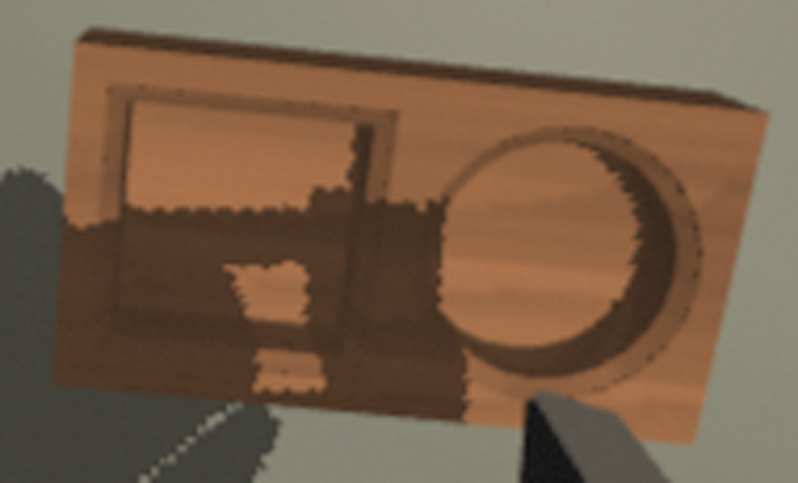

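```bash
python3 - <<'E'
from h import *
w=dict(np.load("blk.npz")); s=w
def fit(c,L=176,W=92):
    c=np.array(c); print([np.linalg.norm(c[i]-c[(i+1)%4]).round(4) for i in range(4)])
    M=np.array([[.046,.088],[.046,-.088],[-.046,-.088],[-.046,.088]])
    q=c-c.mean(0); a=np.arctan2((M[:,0]*q[:,1]-M[:,1]*q[:,0]).sum(),(M*q).sum())
    print("yaw",a.round(4),"well",(c.mean(0)+.042*np.array([-np.sin(a),np.cos(a)])).round(4))
P=lambda u,v,z: onplane(w,200+(u+.5)/4.2-.5,130+(v+.5)/4.2-.5,z,s)[:2]
fit([P(*p,.038) for p in [(76,42),(768,114),(692,443),(54,384)]])
tl,tr=P(108,87,.038),P(397,110,.038); print("mouth",tl,tr,np.linalg.norm(tl-tr),np.arctan2((tl-tr)[1],(tl-tr)[0])-np.pi/2)
v=(tl-tr)/np.linalg.norm(tl-tr); n=np.array([v[1],-v[0]]); print("well from mouth edge",(tl+tr)/2-.037*n)
im=get_image("top")
P2=lambda u,v,z: onplane(im,200+(u+.5)/3.5-.5,110+(v+.5)/3.5-.5,z)[:2]
fit([P2(*p,.038) for p in [(441,410),(686,351),(718,474),(473,537)]])
E
```

```text
[np.float64(0.1746), np.float64(0.091), np.float64(0.1745), np.float64(0.0915)]
yaw 0.2234 well [ 0.4605 -0.1822]
mouth [ 0.48694597 -0.13866028] [ 0.50460991 -0.20929022] 0.07280524138698122 0.2450646076730978
well from mouth edge [ 0.45988344 -0.18295215]
[np.float64(0.178), np.float64(0.0881), np.float64(0.1773), np.float64(0.0903)]
yaw 0.2205 well [ 0.4627 -0.1823]
```

Emit:
step_arm --rows '[100, 24.3, -17.2, 0, 0.326, 100, 24.3, -17.2, 0, 0.326, 100, 24.3, -17.2, 0, 0.326, 100, 24.3, -17.2, 0, 0.326, 100, 24.3, -17.2, 0, 0.326, 100, 24.3, -17.2, 0, 0.326, 100, 24.3, -17.2, 0, 0.326, 100, 24.3, -17.2, 0, 0.326]'

```text
time_s: 2.55
position: [0.6358, 0.0601, 0.1656]
tcp_rot: [3.141, -0.004, -0.001]
ft_force: [0.5, 0.3, 0.6]
width: 1.0
```

```bash
python3 - <<'E'
from h import *
s=read_state(); w=get_image("wrist"); print(s["position"],s["time_s"],R.from_rotvec(s["tcp_rot"]).as_matrix().round(3))
np.savez("jar.npz",**{k:s[k] for k in s},**w)
cv2.imwrite("pics/w2.png",cv2.resize(w["image"][60:300,110:430],None,fx=2.5,fy=2.5,interpolation=cv2.INTER_CUBIC))
E
```

```text
[0.63581134 0.06007957 0.16561255] 2.55 [[ 1.    -0.002 -0.001]
 [-0.002 -1.    -0.001]
 [-0.001  0.001 -1.   ]]
```

View pics/w2.png

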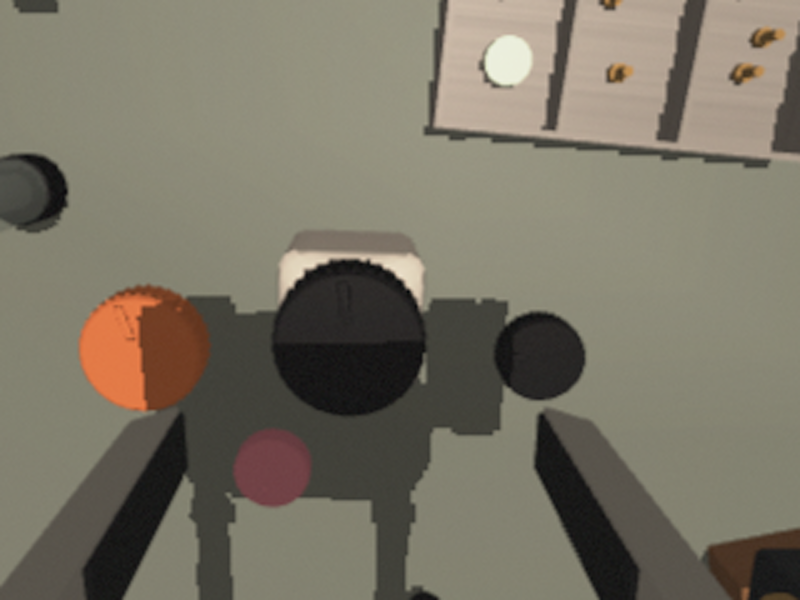

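Wrist view: cap circle centre about (349,338) in the crop, radius 76 px, bar from (342,283) to (348,318). The jar's far edge is almost horizontal, from (285,252) to (421,254).

```bash
python3 - <<'E'
from h import *
w=dict(np.load("jar.npz"))
P=lambda u,v,z: onplane(w,110+(u+.5)/2.5-.5,60+(v+.5)/2.5-.5,z,w)[:2]
c=P(349,338,.088); print("cap",c,[np.linalg.norm(P(*p,.088)-c).round(4) for p in [(273,338),(425,338),(349,262),(349,414)]])
def yaw(d): return np.arctan2(d[1],d[0])
print("bar",yaw(P(342,283,.088)-P(348,318,.088)), yaw(P(344,283,.088)-c))
print("far edge normal",yaw(P(285,252,.056)-P(421,254,.056))-np.pi/2, "bottom",yaw(P(293,234,.056)-P(413,236,.056))-np.pi/2)
e=[P(281,270,.056),P(424,270,.056)]; print("sides mid y",np.mean(e,0),np.linalg.norm(e[0]-e[1]))
# contour of jar white + mask
g=w["image"]; hsv=cv2.cvtColor(g,cv2.COLOR_BGR2HSV)
crop=g[150:190,215:285].max(2); m=(crop>170).astype(np.uint8); 
ys=[(x,np.argmax(m[:,x])) for x in range(70) if m[:,x].any()]; print(ys[::4], len(ys))
E
```

```text
cap [0.63974279 0.06411454] [np.float64(0.028), np.float64(0.028), np.float64(0.0284), np.float64(0.0302)]
bar 0.15542832714837304 0.07867257959336758
far edge normal -0.01850962081659069 bottom -0.020348009740395412
sides mid y [0.65856998 0.06300795] 0.057623334298760556
[(7, np.int64(14)), (11, np.int64(10)), (15, np.int64(11)), (19, np.int64(11)), (23, np.int64(11)), (27, np.int64(11)), (31, np.int64(11)), (35, np.int64(11)), (39, np.int64(11)), (43, np.int64(12)), (47, np.int64(12)), (51, np.int64(12)), (55, np.int64(12)), (59, np.int64(12)), (63, np.int64(15))] 58
```

Emit:
step_arm --rows '[100, 0.37, -0.37, 3, 0, 100, 0.37, -0.37, 6, 0, 100, 0.37, -0.37, 8.5, 0, 100, 0.37, -0.37, 9.75, 0, 100, 0.37, -0.37, 9.75, 0, 55, 0.37, -0.37, 9.75, 0, 55, 0.37, -0.37, 9.75, 0, 40, 0.37, -0.37, 9.75, 0, 40, 0.37, -0.37, 9.75, 0, 40, 0.37, -0.37, 9.75, 0]' --force 50

```text
time_s: 3.85
position: [0.6406, 0.0651, 0.0684]
tcp_rot: [3.14, 0.0, 0.001]
ft_force: [0.3, -2.0, 2.6]
width: 0.613
```

```bash
python3 -c "
from h import *
s=read_state();print(s['position'],s['ft_force'],s['ft_torque'],s['width']*94)"
```

```text
[0.64059123 0.06511817 0.06838417] [ 0.29201993 -2.03979518  2.6248919 ] [-0.33968919  0.08210165  0.045631  ] 57.65343936817015
```

Emit:
step_arm --rows '[40, 0, 0, -2, 0, 40, 0, 0, -5, 0, 40, 0, 0, -8, 0, 40, -4, 5.5, -8, -0.06, 40, -8, 11, -8, -0.12, 40, -12, 16.5, -8, -0.18, 40, -16, 22, -8, -0.243, 40, -18, 24.7, -8, -0.243, 40, -18, 24.7, -7, -0.243, 40, -18, 24.7, -7, -0.243]'

```text
time_s: 5.1
position: [0.4595, -0.1803, 0.1367]
tcp_rot: [-3.116, -0.378, 0.003]
ft_force: [-0.1, -0.6, -2.7]
width: 0.612
```

```bash
python3 - <<'E'
from h import *
s=read_state(); w=get_image("wrist"); print(s["position"],s["time_s"],R.from_rotvec(s["tcp_rot"]).as_matrix().round(3),s["ft_force"],s["width"])
np.savez("hov.npz",**{k:s[k] for k in s},**w)
cv2.imwrite("pics/w3.png",cv2.resize(w["image"][60:300,110:430],None,fx=2.5,fy=2.5,interpolation=cv2.INTER_CUBIC))
E
```

```text
[ 0.45953414 -0.18031374  0.13673779] 5.1 [[ 0.971  0.239 -0.002]
 [ 0.239 -0.971  0.003]
 [-0.001 -0.003 -1.   ]] [-0.10915943 -0.58333261 -2.6781251 ] 0.6121402972006796
```

View pics/w3.png

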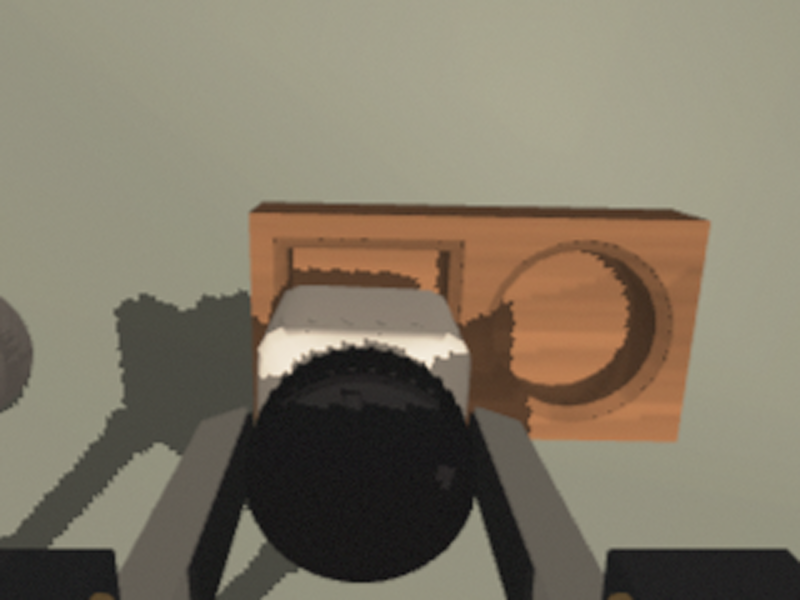

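Wrist view: the jar is held upright. Its far lower edge runs about (283,290)–(443,293). The well mouth's far edge is (274,239)–(465,242), and the block's top far corners are (250,212) and (709,222).

```bash
python3 - <<'E'
from h import *
w=dict(np.load("hov.npz")); M=R.from_rotvec(w["tcp_rot"]).as_matrix()
def T(u,v,z): # point in tool axes rel. TCP, cm
    p=onplane(w,110+(u+.5)/2.5-.5,60+(v+.5)/2.5-.5,z,w); return (M.T@(p-w["position"])*100)[:2]
def show(n,a,b):
    d=a-b; print(n,"mid",((a+b)/2).round(2),"len",np.linalg.norm(d).round(2),"ang",np.arctan2(d[0],-d[1]).round(3))
show("mouth far",T(274,239,.038),T(465,242,.038))
show("block far",T(250,212,.038),T(709,222,.038))
zb=w["position"][2]-.0684
show("jar far bottom",T(283,290,zb),T(443,293,zb))
show("jar shoulder",T(260,335,zb+.056),T(468,335,zb+.056))
show("cap sides",T(246,460,zb+.088),T(476,460,zb+.088)); print(T(361,582,zb+.088),T(361,347,zb+.066))
for n,p in (("block BR",(677,441)),): print(n,T(*p,.038))
E
# edges
python3 - <<'E'
E
```

```text
mouth far mid [3.65 0.33] len 7.32 ang 0.016
block far mid [4.55 4.51] len 17.43 ang 0.022
jar far bottom mid [2.37 0.07] len 5.57 ang 0.02
jar shoulder mid [2.48 0.08] len 5.7 ang 0.0
cap sides mid [ 0.31 -0.01] len 5.53 ang -0.0
[-3.10621824 -0.00782446] [ 2.45655772e+00 -2.01914393e-03]
block BR [-4.73684362 13.13665332]
```

Emit:
step_arm --rows '[40, 0.3, 0.25, 1, 0, 40, 0.3, 0.25, 2.2, 0, 40, 0.3, 0.25, 2.8, 0, 40, 0.3, 0.25, 3.1, 0, 40, 0.3, 0.25, 3.4, 0, 40, 0.3, 0.25, 3.4, 0]'

```text
time_s: 5.9
position: [0.4638, -0.183, 0.104]
tcp_rot: [3.118, 0.38, 0.0]
ft_force: [-0.1, 0.1, -4.0]
width: 0.614
```

```bash
cat > st.py <<'E'
from h import *
s=read_state();M=R.from_rotvec(s['tcp_rot']).as_matrix()
print(s['time_s'],s['position'].round(4),"yaw",np.arctan2(M[1,0],M[0,0]).round(3),"F tool",(M.T@s['ft_force']).round(1),"T tool",(M.T@s['ft_torque']).round(2),"w",(s['width']*94).round(1),"tool z",M[:,2].round(3))
E
python3 st.py; python3 - <<'E'
from h import *
s=read_state(); w=get_image("wrist"); np.savez("in1.npz",**s,**w)
cv2.imwrite("pics/w4.png",cv2.resize(w["image"][100:260,170:390],None,fx=3.6,fy=3.6,interpolation=cv2.INTER_CUBIC))
E
```

```text
Traceback (most recent call last):
  File "st.py", line 3, in <module>
    print(s['time_s'],s['position'].round(4),"yaw",np.arctan2(M[1,0],M[0,0]).round(3),"F tool",(M.T@s['ft_force']).round(1),"T tool",(M.T@s['ft_torque']).round(2),"w",(s['width']*94).round(1),"tool z",M[:,2].round(3))
                                                                                                                                                                       ^^^^^^^^^^^^^^^^^^^^^
AttributeError: 'float' object has no attribute 'round'
```

View pics/w4.png

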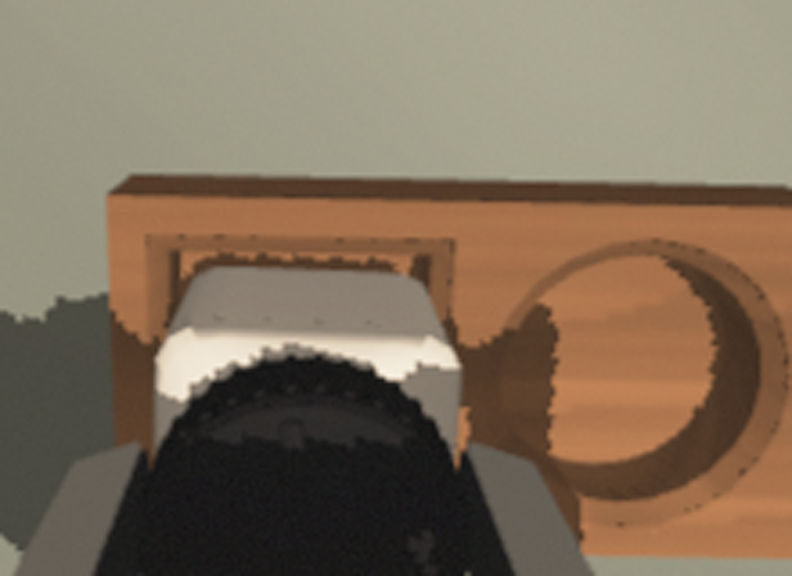

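The jar's far lower edge (row 268, centre col ~307) sits about 7.5 mm inside the mouth's far edge (row 237, centre col ~300), against 7 mm ideal. It is centred in x and about 1.4 mm too far in +y, so I correct that and go down.

Emit:
step_arm --rows '[40, 0, -0.13, 0, 0, 40, 0, -0.13, 0.4, 0, 40, 0, -0.13, 0.8, 0, 40, 0, -0.13, 1.1, 0, 40, 0, -0.13, 1.1, 0]'

```text
time_s: 6.58
position: [0.4632, -0.1816, 0.0926]
tcp_rot: [-3.118, -0.38, 0.001]
ft_force: [0.9, 0.3, -3.5]
width: 0.61
```

```bash
sed -i "s/(s\['width'\]\*94).round(1)/s['width']*94/" st.py; python3 st.py
```

```text
6.575 [ 0.4632 -0.1816  0.0926] yaw 0.243 F tool [ 1.  -0.   3.5] T tool [0.06 0.01 0.02] w 57.31098946823414 tool z [-0.001  0.    -1.   ]
```

Emit:
step_arm --rows '[40, 0, 0, 0.4, 0, 40, 0, 0, 0.8, 0, 40, 0, 0, 1.1, 0, 40, 0, 0, 1.35, 0, 40, 0, 0, 1.5, 0, 40, 0, 0, 1.65, 0, 40, 0, 0, 1.7, 0, 40, 0, 0, 1.7, 0]'

```text
time_s: 7.58
position: [0.4636, -0.1819, 0.0763]
tcp_rot: [3.118, 0.381, 0.001]
ft_force: [-0.5, 0.6, 0.2]
width: 0.611
```

```bash
python3 st.py
```

```text
7.575 [ 0.4636 -0.1819  0.0763] yaw 0.243 F tool [-0.4 -0.7 -0.2] T tool [ 0.04 -0.19 -0.01] w 57.42282523367507 tool z [ 0. -0. -1.]
```

Emit:
step_arm --rows '[40, 0, 0, 0.1, 0, 40, 0, 0, 0.1, 0, 40, 0, 0, 0.1, 0]'

```text
time_s: 7.95
position: [0.4637, -0.1821, 0.0761]
tcp_rot: [3.117, 0.38, 0.001]
ft_force: [-2.3, -0.0, 6.7]
width: 0.61
```

```bash
python3 st.py
```

```text
7.95 [ 0.4637 -0.1821  0.0761] yaw 0.243 F tool [-2.2 -0.5 -6.7] T tool [ 0.26 -0.46  0.03] w 57.38314044592957 tool z [ 0.001 -0.001 -1.   ]
```

Fully home (floor contact, TCP 76 mm). The cap sits about 3 mm off the TCP along tool x, so I release, recentre, and regrip before turning.

Emit:
step_arm --rows '[75, 0, 0, 0, 0, 75, 0, 0, 0, 0, 75, 0, 0, -0.1, 0, 75, -0.28, 0, -0.1, 0, 75, -0.28, 0, -0.1, 0, 40, -0.28, 0, -0.1, 0, 40, -0.28, 0, -0.1, 0, 40, -0.28, 0, -0.1, 0, 40, -0.28, 0, -0.1, 0]' --force 55

```text
time_s: 9.07
position: [0.4609, -0.1827, 0.076]
tcp_rot: [3.118, 0.381, 0.0]
ft_force: [-0.1, -1.6, -1.1]
width: 0.609
```

```bash
python3 st.py
```

```text
9.075 [ 0.4609 -0.1827  0.076 ] yaw 0.243 F tool [-0.5  1.5  1.1] T tool [-0.24 -0.13  0.02] w 57.28529999253693 tool z [ 0.    -0.001 -1.   ]
```

Emit:
step_arm --rows '[40, 0, 0, 0, -0.1, 40, 0, 0, 0, -0.2, 40, 0, 0, 0, -0.3, 40, 0, 0, 0, -0.3]'

```text
time_s: 9.57
position: [0.4613, -0.1823, 0.076]
tcp_rot: [3.027, 0.84, 0.002]
ft_force: [1.4, -0.0, 0.5]
width: 0.61
```

```bash
python3 st.py
```

```text
9.575 [ 0.4613 -0.1823  0.076 ] yaw 0.541 F tool [ 1.2  0.7 -0.5] T tool [-0.1   0.21 -0.  ] w 57.38413570105 tool z [ 0.001  0.    -1.   ]
```

Emit:
step_arm --rows '[40, 0, 0, 0, -0.08, 40, 0, 0, 0, -0.16]'

```text
time_s: 9.82
position: [0.4611, -0.1822, 0.0762]
tcp_rot: [-2.95, -1.081, -0.001]
ft_force: [0.5, 1.0, 2.4]
width: 0.614
```

```bash
python3 st.py; python3 - <<'E'
from h import *
s=read_state(); w=get_image("wrist"); np.savez("tw1.npz",**s,**w)
cv2.imwrite("pics/w5.png",cv2.resize(w["image"][100:310,150:430],None,fx=2.8,fy=2.8,interpolation=cv2.INTER_CUBIC))
E
```

```text
9.825 [ 0.4611 -0.1822  0.0762] yaw 0.703 F tool [ 1.  -0.5 -2.4] T tool [0.01 0.04 0.29] w 57.732653620953194 tool z [ 0.001  0.    -1.   ]
```

View pics/w5.png

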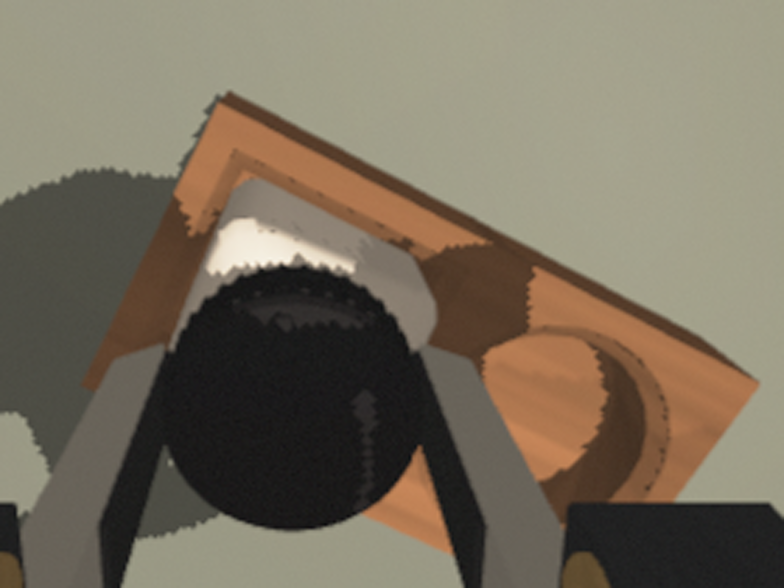

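The jar stays square in the well while the cap turns with the tool (torque 0.29 N m). I continue in small steps with the slight rise.

Emit:
step_arm --rows '[40, 0, 0, -0.03, -0.1, 40, 0, 0, -0.06, -0.2, 40, 0, 0, -0.08, -0.28]'

```text
time_s: 10.25
position: [0.4609, -0.1826, 0.0769]
tcp_rot: [2.77, 1.482, 0.0]
ft_force: [0.4, -0.7, 1.1]
width: 0.613
```

```bash
python3 st.py
```

```text
10.25 [ 0.4609 -0.1826  0.0769] yaw 0.983 F tool [-0.4  0.7 -1.1] T tool [-0.1  -0.06  0.27] w 57.59741320076302 tool z [ 0. -0. -1.]
```

Emit:
step_arm --rows '[40, 0, 0, -0.04, -0.1]'

```text
time_s: 10.38
position: [0.4609, -0.1826, 0.0772]
tcp_rot: [2.692, 1.619, 0.0]
ft_force: [0.1, -1.4, -0.1]
width: 0.611
```

```bash
python3 st.py
```

```text
10.375 [ 0.4609 -0.1826  0.0772] yaw 1.083 F tool [-1.2  0.7  0.1] T tool [-0.2  -0.07  0.2 ] w 57.47597933285898 tool z [ 0. -0. -1.]
```

Emit:
step_arm --rows '[40, 0, 0, -0.02, -0.07]'

```text
time_s: 10.5
position: [0.4609, -0.1826, 0.0774]
tcp_rot: [2.634, 1.711, 0.0]
ft_force: [1.1, -0.7, -1.0]
width: 0.612
```

```bash
python3 st.py
```

```text
10.5 [ 0.4609 -0.1826  0.0774] yaw 1.153 F tool [-0.2  1.3  1. ] T tool [-0.26 -0.13  0.09] w 57.509350889049095 tool z [ 0. -0. -1.]
```

Emit:
step_arm --rows '[40, 0, 0, -0.01, -0.06]'

```text
time_s: 10.62
position: [0.4608, -0.1825, 0.0774]
tcp_rot: [2.582, 1.79, -0.0]
ft_force: [0.6, 0.2, -1.4]
width: 0.614
```

```bash
python3 st.py
```

```text
10.625 [ 0.4608 -0.1825  0.0774] yaw 1.212 F tool [0.4 0.5 1.4] T tool [-0.18 -0.05  0.01] w 57.67655711713182 tool z [ 0. -0. -1.]
```

Torque has dropped to about zero, so the threads are free. A small lift tests it.

Emit:
step_arm --rows '[40, 0, 0, -0.1, 0, 40, 0, 0, -0.25, 0, 40, 0, 0, -0.4, 0, 40, 0, 0, -0.4, 0]'

```text
time_s: 11.12
position: [0.4603, -0.1821, 0.0813]
tcp_rot: [-2.581, -1.789, 0.001]
ft_force: [-0.5, 0.4, -3.2]
width: 0.608
```

```bash
python3 st.py
```

```text
11.125 [ 0.4603 -0.1821  0.0813] yaw 1.212 F tool [ 0.2 -0.6  3.2] T tool [ 0.15  0.08 -0.01] w 57.11936482053908 tool z [-0.001  0.001 -1.   ]
```

```bash
python3 - <<'E'
from h import *
f=[]
for i in range(6):
    w=get_image("wrist"); s=read_state(); f.append(np.r_[s["ft_force"],s["ft_torque"]])
print(np.mean(f,0).round(2),np.std(f,0).round(2)); np.savez("l1.npz",**s,**w)
cv2.imwrite("pics/w6.png",cv2.resize(w["image"][100:310,150:430],None,fx=2.8,fy=2.8,interpolation=cv2.INTER_CUBIC))
E
```

```text
[-0.4   0.71 -3.5   0.12  0.12 -0.02] [0.5  0.28 0.52 0.03 0.03 0.01]
```

View pics/w6.png

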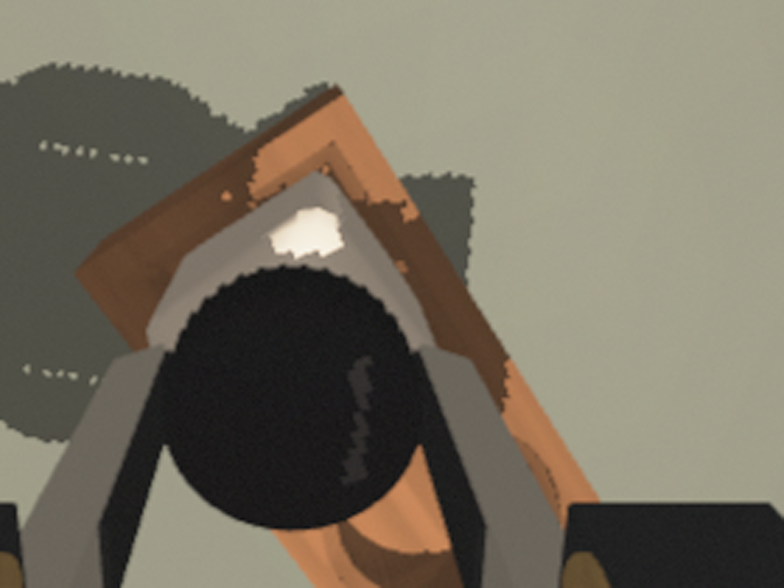

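The pull is 3.5 N, the same as when carrying the jar, so the last bit of thread still holds. I set it back down, turn a little further, and retest.

Emit:
step_arm --rows '[40, 0, 0, 0.2, 0, 40, 0, 0, 0.4, 0, 40, 0, 0, 0.4, 0, 40, 0, 0, 0.4, -0.06, 40, 0, 0, 0.38, -0.1]'

```text
time_s: 12.05
position: [0.4616, -0.183, 0.0781]
tcp_rot: [2.486, 1.918, 0.001]
ft_force: [0.0, 0.2, -0.3]
width: 0.61
```

```bash
python3 st.py
```

```text
12.05 [ 0.4616 -0.183   0.0781] yaw 1.314 F tool [ 0.2 -0.   0.3] T tool [-0.16  0.07 -0.03] w 57.306686771480344 tool z [ 0.002 -0.001 -1.   ]
```

Emit:
step_arm --rows '[40, 0, 0, -0.1, 0, 40, 0, 0, -0.25, 0, 40, 0, 0, -0.4, 0, 40, 0, 0, -0.4, 0]'

```text
time_s: 12.55
position: [0.4611, -0.1825, 0.0819]
tcp_rot: [2.488, 1.916, 0.001]
ft_force: [1.4, 0.1, 0.4]
width: 0.609
```

```bash
cat > avg.py <<'E'
from h import *
f=[]
for i in range(6):
    w=get_image("wrist"); s=read_state(); f.append(np.r_[s["ft_force"],s["ft_torque"]])
print(s["position"],np.mean(f,0).round(2))
E
python3 st.py; python3 avg.py
```

```text
12.55 [ 0.4611 -0.1825  0.0819] yaw 1.313 F tool [ 0.5  1.3 -0.4] T tool [-0.26  0.1  -0.04] w 57.21109960492309 tool z [ 0.001 -0.    -1.   ]
[ 0.46117051 -0.18250698  0.08181519] [ 1.    0.46  0.11  0.03 -0.33  0.  ]
```

Now the pull is about zero, so the cap is free. I lift it straight up to about 2 cm of air.

Emit:
step_arm --rows '[40, 0, 0, -0.4, 0, 40, 0, 0, -0.9, 0, 40, 0, 0, -1.5, 0, 40, 0, 0, -2.2, 0, 40, 0, 0, -2.8, 0, 40, 0, 0, -3.2, 0, 40, 0, 0, -3.2, 0, 40, 0, 0, -3.2, 0]'

```text
time_s: 13.85
position: [0.4606, -0.1823, 0.1135]
tcp_rot: [-2.488, -1.917, 0.0]
ft_force: [-0.3, -0.3, -0.8]
width: 0.607
```

```bash
python3 st.py; python3 avg.py; python3 - <<'E'
from h import *
w=get_image("wrist")["image"][90:310,150:430]; s=get_image("scene")["image"][80:200,150:310]
a=cv2.resize(w,(400,314),interpolation=cv2.INTER_CUBIC); b=cv2.resize(s,(400,300),interpolation=cv2.INTER_CUBIC)
cv2.imwrite("pics/end.png",np.hstack([a[:300],b]))
E
```

```text
13.85 [ 0.4606 -0.1823  0.1135] yaw 1.313 F tool [-0.3 -0.3  0.8] T tool [-0.05 -0.    0.03] w 57.041447518568916 tool z [-0.  0. -1.]
[ 0.46070187 -0.18236781  0.11349713] [ 0.39 -0.25 -0.54 -0.03 -0.06 -0.02]
```

View pics/end.png

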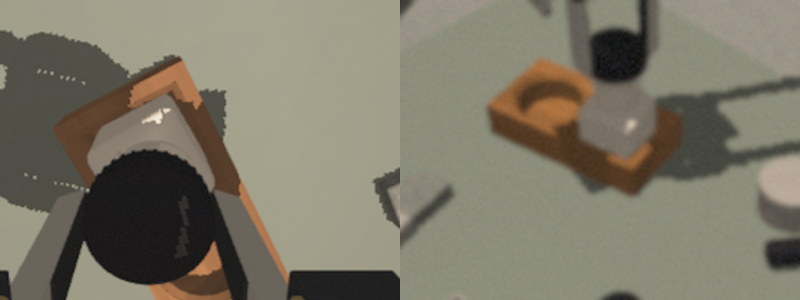

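The left half (wrist view) shows the open jar in the well, square to the block. The right half (scene view) shows the jar in the block with the level cap above its neck. The 0.54 N load matches the cap alone.

```bash
python3 -c "
from cell import sign_off;print(sign_off())"
```

```text
the job is handed in; nothing more can be done
None
```

The jar is in the square well with its cap off. I handed the job in at about 14 s on the robot's clock, still holding the cap level above the open mouth.

**Seating:** I carried the jar by its cap and corrected its position from a wrist picture taken at the mouth of the well. I then lowered it until it pressed on the floor at the expected height. Before turning, I regripped the cap because it sat about 3 mm off the gripper's centre line.

**Unscrewing:** I turned the cap anticlockwise in small steps, and the jar stayed square in the well. The torque fell from 0.29 N m to about zero after 0.97 rad.

**One check disagreed:** a test lift at that point still carried the jar's weight (3.5 N), raising it about 4 mm inside the well. I set it back down, turned 0.1 rad more, and the next test lift showed no load. The total turn was 1.07 rad. I estimate that left the cap 1.1 to 1.2 rad anticlockwise of the jar, below the 1.5 rad limit.

**Last checks:**
- **Load:** the wrist carried 0.54 N, which matches the 60 g cap alone.
- **Cap:** the tool was vertical and the grip was holding. The air gap is about 2 cm, worked out from the tool height rather than measured in a picture.
- **Jar:** both cameras showed it in the well and square to the block.
- **Other things on the bench:** none were touched as far as I could see. I did not take a full final picture of the bench to confirm it.

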